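# Flip the status flag of the tray with the complete pair

## Robot

A 6-joint arm with a two-finger parallel gripper is mounted at the origin on the work surface. World frame = base frame: x ahead of the robot, y to its left, z up, the work surface at z = 0. Lengths are in m, angles in rad, forces in N, time in s.
With the tool pointing down it reaches from about 0.35 to 0.975 m from the base axis. Payload 4.9 kg.
Tool frame: the origin (TCP) lies at the very end of the fingers, on their centre line; the grasp point (between the pads) lies 19 mm behind it (grasp_offset is the distance from the TCP to the grasp point, in m); x points along the fingers, y is the direction in which the jaws open and shut, and the axes are right-handed (so a half turn about x gives the same grasp; the last joint's range is limited). The gripper opens to 85 mm and grips with 20 to 120 N. Pads are 22 mm wide; open, the fingers measure 114 mm over their backs; the gripper's body (76 mm by 85 mm) begins 54 mm behind the grasp point. The pads swing forward as they close: fully open they stand 13 mm farther back than shut.
Start: joints at [1.164, 0.053, 1.613, -0, 1.476, -0.119], TCP at [0.177, 0.599, 0.231] pointing down, gripper open.
Joint ranges: [-3.01, 3.01], [-1.01, 2.22], [0.06, 2.58], [-1.02, 4.17], [0.09, 2.62], [-3.14, 3.14]. Speed limits (rad/s): [2.57, 2.57, 3.14, 3.14, 3.14, 3.14].

## Interface

Orientations are given as a rotation vector (axis times angle).
In Python, from station import get_obs, get_image, camera_model, finish_job, grasp_offset gives the robot as it stands.
- The arm moves only by the shell command python3 -m crank 'ROWS' [OPENING] [FORCE]. ROWS is JSON, a list that holds one entry, the list of rows, each a list of 4 numbers: the shift along the world's x, y, z in m, then the turn about the world's z in degrees. In form: [[[dx, dy, dz, turn], ...]]. A call has 1 to 5 rows; each row is the pose to reach, as a shift and turn from the pose commanded when the call began; what a row does not reach only later rows make up. A row lasts 1/12 s, in which the tool goes at most 41.7 mm and 7.16 degrees, less where a joint would pass 70% of its speed; a pose out of reach is approached as far as the arm can. A call with a gripper value outside its range is refused whole. OPENING is the opening, from 0 (shut) to 1 (fully open), set as the call begins (- or left out, the last holds). The fingers move at their own pace and stop on an object; FORCE is the grip in N (left out, the last holds). Time passes only in rows, so rows that repeat a pose let the fingers close. It gives the time, the measured TCP pose, the force and the opening at its end, in the units of the state.
- get_obs(): the state, without advancing time (a new reading comes with each control period).
- get_image(name): name is "scene" or "side" or "wrist"; returns (picture, depth): 384x512x3 uint8, red, green, blue; 384x512 float32, m along the optical axis (not along the pixel's ray), 0 where there is no reading.
- camera_model(name): a dict with "fx", "fy", "cx", "cy" (pixels), "xyz" and "attitude" of the camera in the world. Camera axes: x right, y down, z forward; pixel columns grow to the right and rows downward; lengths in m; the calibration is good to about 2 mm. A picture is of the moment at which its call begins: read the wrist's pose just before it. camera_model takes no time and is no camera call; for the wrist camera it gives the pose at the moment of the call.
- finish_job(): hands the job in, once; it reports no verdict.
The state is a dict: "t": time; "q": joint angles; "dq": joint speeds; "effort": joint torques, N m; "tool_pos": TCP position; "tool_rot": TCP orientation; "contact_force": force on the tool from outside, world axes, zero at the start; "wrist_torque": the same for the moment, N m; "opening": finger opening in m.
Only numpy, scipy, OpenCV 4.12 (cv2) and the standard library are available. Lean on these libraries where they do the work, as an engineer would, in place of code of your own. Each camera call takes 0.05 s, during which the arm holds its last target.

## Task

Two job trays stand on the shoemaker's bench: one holds a complete pair of shoe lasts, the other only a single last. Mark the complete pair as ready: with a fingertip, turn the status flag on the front of that tray right over its hinge from left to right (as seen from the robot), without pinching or forcing it, until it lies flat and shows its other face. Leave the other tray's flag as it is, do not shift the lasts or the things on the bench, and take your hand away.

Things in the scene. Friction and masses are not known exactly. Their poses are not given: they have to be found in the camera images.
- clip_pair: Fixed steel bracket on the near wall of the tray with two lasts (grey plastic, 370 long, 220 wide, 70 mm high, long side away from the robot). Origin: top of that wall (70 mm above the bench), mid-wall, mid-bracket. x points into the tray away from the robot, y left along the wall, z up. Its ledge carries the flag in front of the tray: 84 mm along y, x -77 to -3 mm, top 23 mm above the origin.
- flag_pair_hinge (a point): Middle of the hinge axis of that flag, at x -45, y 0, z 30.5 mm from the bracket's origin (100.5 mm above the bench). The axis runs along the bracket's x. The hinge has light friction (about 0.03 N m) and holds the flag at any angle where it is left.
- flag_pair_edge (a point): Middle of the free edge of that flag, 78 mm from the hinge axis, at mid-thickness; it moves with the flag. While the flag lies to the left, this edge overhangs the end of the ledge by 36 mm with free space below, so that a fingertip can get under it.
- flag_pair (a joint): Angle of that flag, rad: a white metal plate 3 mm thick, 60 mm wide along the hinge, 78 mm from axis to free edge, mid-plane through the axis, 45 g. 0: flat to the left of the hinge (towards the bracket's +y), a printed ring on top. It swings upwards: pi/2 upright; pi (a stop): flat to the right (-y), a solid disc on top. It starts between 0 and 0.25.
- clip_single: The like bracket, with the same axes, on the near wall of the like tray that holds a single last.
- flag_single (a joint): Angle of the like flag there; it starts between 0 and 0.25 and must be left so.
- gauge: Flat aluminium L-shaped gauge with a toothed edge, 3 mm thick, loose, lying on the bench at the far left of the trays' front. Long leg 170 mm along its y, 35 mm wide; foot 85 mm. Origin: underside, middle of the long leg.
- hammer: Hammer with wooden handle, 220 mm long, some 25 mm high, loose, lying on the bench between the robot and the gap between the trays, roughly along the robot's forward direction. Origin: underside; handle to its -x.
- tack_tin: Open steel tin of brass tacks, 64 mm across, 36 mm high, loose, in the gap between the trays. Origin: centre of its underside.
- last_a_toe (a point): Toe of a shoe last in the tray of clip_pair: teal plastic, loose, 250 mm long, up to 82 mm wide, 103 mm high at the heel end and some 50 mm at the ball, 0.38 kg; it stands along the tray, toe towards the robot. This point: 7 mm behind the toe's end, 20 mm above the tray's 5 mm floor; 90 mm or more inside the near wall.
- last_b_toe (a point): Toe of the other last of that pair (mirror image), beside it in the same tray.
- last_c_toe (a point): Toe of the single last, in the tray of clip_single.

How it is judged:
At the end, for the whole second after the job is handed in: The flag on the tray with the pair lies to the right of its hinge, within 10 degrees of flat; the other flag stands below 0.5 rad as it began; no last has moved 15 mm, and gauge, hammer and tin have not moved 30 mm (value of joint flag_pair above 2.97 rad and value of joint flag_single below 0.5 rad and distance of each of last_a_toe, last_b_toe, last_c_toe from where it was at the start of the episode below 0.015 m and distance of each of gauge, hammer, tack_tin from where it was at the start of the episode below 0.03 m); the robot touches nothing.
It fails at once if the flag of the complete pair is pinched or forced (more than 30 N between fingers and flag) (contact force between the fingers and flag_pair above 30 N).
It fails at once if the flag of the tray with the single last is turned (beyond 0.6 rad) (value of joint flag_single above 0.6 rad).
It fails at once if a last is shifted or lifted (20 mm) (distance of any of last_a_toe, last_b_toe, last_c_toe from where it was at the start of the episode above 0.02 m).
It fails at once if gauge, hammer or tin is shifted or lifted (40 mm) (distance of any of gauge, hammer, tack_tin from where it was at the start of the episode above 0.04 m).
It also fails if it takes over 38 s, if anything falls off the work surface, if the arm or the gripper's body presses on something with over 40 N, if the wrist force passes 120 N, or if a joint passes its speed limit or range.

## Working session

There is one attempt and no reset: what is moved stays moved. The work goes in short steps, Python scripts to look and compute and a shell command to move; the robot and the scene stay as the last step left them, time stands still between calls to the robot, and variables do not carry over. Pictures are saved under pics/ and viewed, and the job is handed in when it is done.

```bash
mkdir -p pics; ls
python3 - <<'E'
from station import *
import cv2
for n in ["scene","side"]:
    p,d=get_image(n); cv2.imwrite(f"pics/{n}0.png",p[:,:,::-1]); m=camera_model(n); print(n,m)
o=get_obs();print(o['t'],o['tool_pos'],o['tool_rot'],o['opening'],grasp_offset)
E
```

```text
pics
scene {'fx': 489.3215726134029, 'fy': 489.3215726134029, 'cx': 258.49205138996246, 'cy': 187.37017142231548, 'xyz': array([ 1.23074176, -0.75231452,  0.77994162]), 'attitude': array([-2.02169909, -0.76873173,  0.39152597])}
side {'fx': 385.2536210535394, 'fy': 385.2536210535394, 'cx': 259.1115720758635, 'cy': 189.15865813028492, 'xyz': array([0.45418167, 0.90815623, 0.86274844]), 'attitude': array([-0.13583172,  2.81769068, -1.26867487])}
0.1 [0.17718251 0.59876556 0.23016403] [ 0.22444528  1.55943329 -0.22737734] 0.08562415854945475 0.0187
```

View pics/scene0.png

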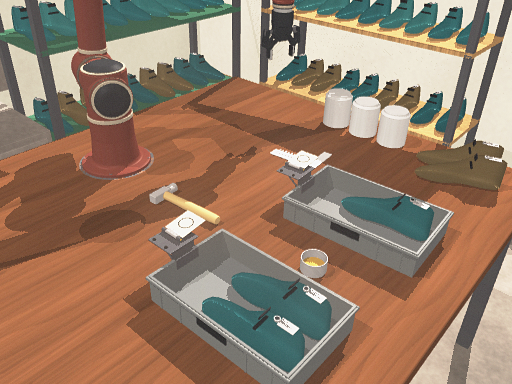

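View pics/side0.png

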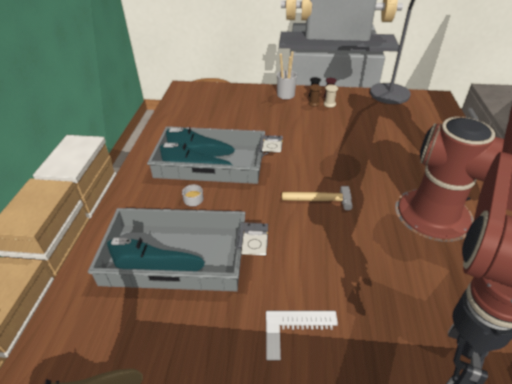

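Both views show two lasts in the right-hand tray (scene flag about px (185,224), side (272,145)), and a single last in the left tray. Next I measure the pair's flag and bracket in 3D.

```bash
cat > h.py <<'E'
import numpy as np,cv2
from station import *
from scipy.spatial.transform import Rotation as R
def cloud(n):
    p,d=get_image(n); m=camera_model(n)
    v,u=np.mgrid[:384,:512]
    c=np.stack([(u-m['cx'])/m['fx']*d,(v-m['cy'])/m['fy']*d,d],-1)
    w=c@R.from_rotvec(m['attitude']).as_matrix().T+m['xyz']
    w[d<=0]=np.nan
    return p,d,w
E
python3 - <<'E'
from h import *
for n,(u0,u1,v0,v1) in dict(scene=(140,225,200,262),side=(255,290,130,160)).items():
    p,d,w=cloud(n); cv2.imwrite(f"pics/{n}1.png",cv2.resize(p[v0-10:v1+10,u0-15:u1+15,::-1],None,fx=6,fy=6,interpolation=cv2.INTER_NEAREST)[:600,:800])
    s=np.zeros(d.shape,bool); s[v0:v1,u0:u1]=1
    hsv=cv2.cvtColor(p,cv2.COLOR_RGB2HSV)
    wh=s&(hsv[...,1]<40)&(hsv[...,2]>185)&(w[...,2]>.07)
    P=w[wh]; print(n,len(P),P.mean(0),np.percentile(P,[2,98],axis=0))
    c,_,V=None,None,np.linalg.svd(P-P.mean(0),full_matrices=False)[2]; print('normal',V[2])
    print('rect',cv2.minAreaRect((P[:,:2]*1000).astype(np.float32)),cv2.boxPoints(cv2.minAreaRect((P[:,:2]*1000).astype(np.float32))))
    g=s&~wh&(w[...,2]>.075); G=w[g];print('grey',len(G),np.percentile(G,[2,50,98],axis=0))
# tray walls, z 0.062..0.075
p,d,w=cloud('scene'); v,u=np.mgrid[:384,:512]
g=(abs(w[...,2]-.07)<.004)&(w[...,0]>.3)&(w[...,0]<1.05)
g[:230]&=False
print('topwall pts',g.sum()); G=(w[g][:,:2]*1000).astype(np.float32); 
r=cv2.minAreaRect(G);print(r,cv2.boxPoints(r))
o=(w[...,2]>.0)&(w[...,2]<.2)
E
```

```text
scene 550 [ 0.52618386 -0.17584944  0.10551247] [[ 0.49702442 -0.21537023  0.09965349]
 [ 0.55415169 -0.13830479  0.11168924]]
normal [ 0.0229565  -0.10331119  0.99438413]
rect ((534.3197631835938, -163.83038330078125), (78.60572814941406, 109.39228057861328), 2.433612108230591) [[ 492.72983 -110.85245]
 [ 497.37485 -220.14606]
 [ 575.90967 -216.80832]
 [ 571.26465 -107.51471]]
grey 721 [[ 0.49568792 -0.25422669  0.07682247]
 [ 0.54617339 -0.22191663  0.09197405]
 [ 0.56775457 -0.1582742   0.10848488]]
side 177 [ 0.52498548 -0.1681103   0.10700722] [[ 0.49701174 -0.2071725   0.10071932]
 [ 0.55290028 -0.13242767  0.11303027]]
normal [ 6.22114568e-04  1.38839490e-01 -9.90314702e-01]
rect ((524.7600708007812, -168.70947265625), (57.994140625, 82.18757629394531), 0.3805750608444214) [[ 495.4907  -127.8092 ]
 [ 496.0366  -209.99496]
 [ 554.0294  -209.60974]
 [ 553.4835  -127.42398]]
grey 153 [[ 0.49353935 -0.24991076  0.08839411]
 [ 0.53318648 -0.2276837   0.09258561]
 [ 0.56620821 -0.13345164  0.11062756]]
topwall pts 2600
((759.9508056640625, -31.630035400390625), (594.078857421875, 389.1565246582031), 87.81635284423828) [[ 554.19586 -321.03983]
 [ 943.06976 -335.8677 ]
 [ 965.70575  257.77975]
 [ 576.83185  272.60764]]
```

Run:
```python
from h import *
m=camera_model('scene');print(get_obs()['t'])
```

```text
0.25
```

View pics/scene1.png

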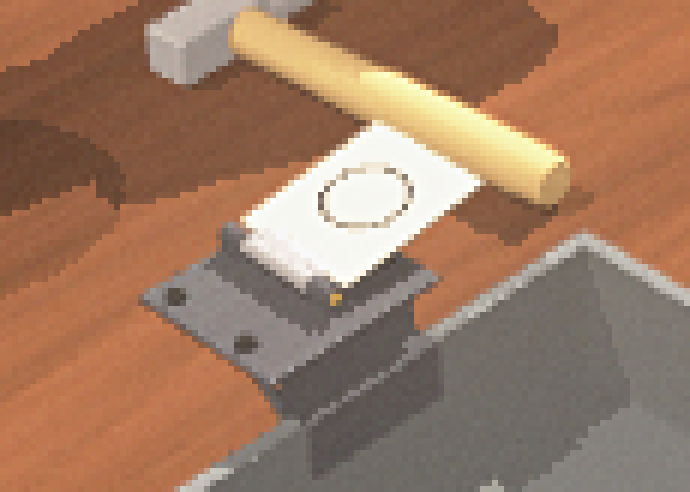

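Run:
```python
from h import *
o=get_obs();M=R.from_rotvec(o['tool_rot']).as_matrix();print(M.round(3))
p,d,w=cloud('side')
hsv=cv2.cvtColor(p,cv2.COLOR_RGB2HSV)
z=w[...,2]
for nm,(u0,u1,v0,v1) in dict(hammer=(275,360,180,215),single=(240,272,220,262),tin=(178,206,180,210)).items():
    P=w[v0:v1,u0:u1].reshape(-1,3);P=P[P[:,2]>.01];print(nm,np.nanpercentile(P,[1,99],axis=0).round(3).tolist())
```

```text
[[-0.     0.284  0.959]
 [-0.001  0.959 -0.284]
 [-1.    -0.001 -0.   ]]
hammer [[0.26, -0.069, 0.01], [0.475, 0.014, 0.028]]
single [[0.507, 0.154, 0.063], [0.588, 0.302, 0.109]]
tin [[0.736, -0.024, 0.011], [0.798, 0.041, 0.037]]
```

```bash
python3 -m crank '[[[0.02,-0.04,0,0],[0.04,-0.08,0,0],[0.06,-0.12,0,0],[0.08,-0.16,0,0],[0.10,-0.19,0,0]]]' 0 20
```

```text
t: 0.72
tool_pos: [0.2739, 0.4131, 0.2312]
tool_rot: [0.225, 1.559, -0.225]
contact_force: [1.2, -0.4, 0.1]
opening: 0.0257
```

```bash
python3 -m crank '[[[0.02,-0.036,0,-7],[0.04,-0.072,0,-14],[0.06,-0.108,0,-21],[0.08,-0.144,0,-28],[0.10,-0.18,0,-35]]]'
python3 -m crank '[[[0.02,-0.036,0,-7],[0.04,-0.072,0,-14],[0.06,-0.108,0,-21],[0.08,-0.144,0,-28],[0.10,-0.18,0,-35]]]'
python3 -m crank '[[[0.02,-0.036,0,-3.5],[0.04,-0.072,0,-3.5],[0.048,-0.10,0,-3.5],[0.048,-0.12,0,-3.5],[0.048,-0.12,0,-3.5]]]'
python3 - <<'E'
from h import *
o=get_obs();M=R.from_rotvec(o['tool_rot']).as_matrix();print(M.round(3),o['tool_pos'],o['contact_force'])
for n in ["side","scene","wrist"]:
    p,d,w=cloud(n); cv2.imwrite(f"pics/{n}2.png",p[:,:,::-1])
    if n!='wrist': np.save(f'{n}2.npy',w)
E
```

```text
t: 1.13
tool_pos: [0.3744, 0.233, 0.2316]
tool_rot: [0.706, 1.452, -0.705]
contact_force: [-0.3, 0.7, 0.1]
opening: -0.0002
t: 1.55
tool_pos: [0.4745, 0.0528, 0.2316]
tool_rot: [1.169, 1.234, -1.168]
contact_force: [0.6, 0.8, 0.6]
opening: -0.0002
t: 1.97
tool_pos: [0.5222, -0.0686, 0.2311]
tool_rot: [1.211, 1.207, -1.213]
contact_force: [-0.3, -0.1, 0.6]
opening: -0.0002
[[-0.001  1.    -0.004]
 [-0.001 -0.004 -1.   ]
 [-1.    -0.001  0.001]] [ 0.52220016 -0.06860073  0.23112117] [-0.2799833  -0.08204199  0.64442383]
```

View pics/wrist2.png

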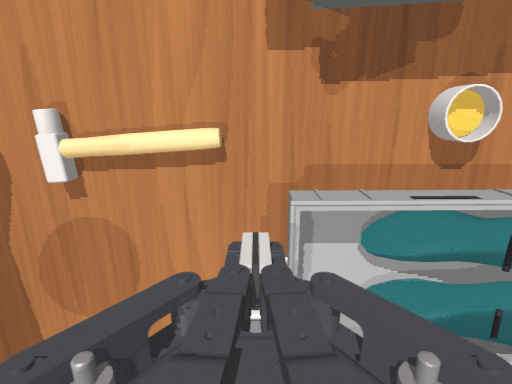

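View pics/scene2.png

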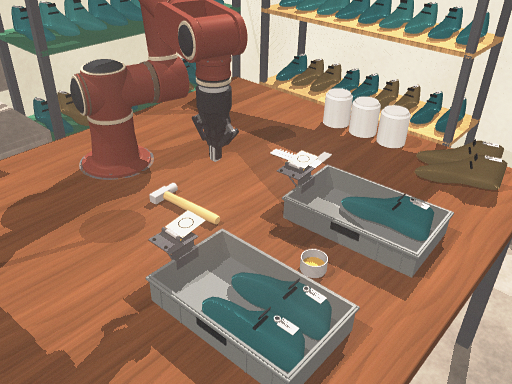

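```bash
python3 -m crank '[[[0,-0.01,-0.04,0],[0.002,-0.02,-0.08,0],[0.002,-0.02,-0.12,0],[0.002,-0.02,-0.136,0],[0.002,-0.02,-0.136,0]]]'
python3 -m crank '[[[0,-0.01,0,0],[0,-0.02,0,0],[0,-0.028,0,0],[0,-0.028,0,0]]]'
python3 - <<'E'
from h import *
o=get_obs();print(o['tool_pos'],o['contact_force'])
for n in ["side","scene"]:
    p,d,w=cloud(n);v,u,S=(100,220,140) if n=='side' else (130,130,120)
    cv2.imwrite(f"pics/{n}3.png",cv2.resize(p[v:v+90,u:u+S,::-1],None,fx=5,fy=5))
E
```

```text
t: 2.53
tool_pos: [0.5197, -0.0825, 0.0895]
tool_rot: [1.206, 1.22, -1.214]
contact_force: [-0.1, 0.1, -0.4]
opening: 0.0001
t: 2.87
tool_pos: [0.5257, -0.1153, 0.0981]
tool_rot: [1.211, 1.204, -1.208]
contact_force: [0.1, 0.3, 0.2]
opening: 0.0
[ 0.52573104 -0.11533743  0.09812837] [0.12272932 0.27943403 0.16212802]
```

View pics/side3.png

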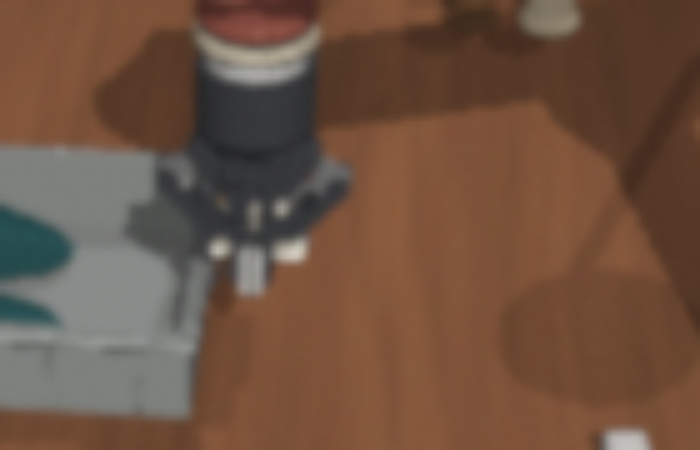

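View pics/scene3.png

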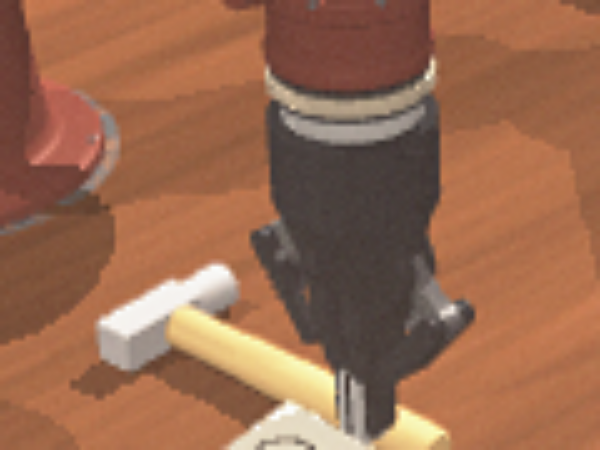

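The finger stands just left of the flag's free edge (scene crop about (355,420)). I'll feel for contact in small steps.

```bash
python3 -m crank '[[[0,-0.003,-0.001,0],[0,-0.005,-0.002,0],[0,-0.005,-0.002,0]]]'
python3 -m crank '[[[0,-0.002,0,0],[0,-0.002,0,0]]]'
python3 -m crank '[[[0,-0.002,0,0],[0,-0.002,0,0]]]'
```

```text
t: 3.22
tool_pos: [0.5238, -0.1184, 0.0932]
tool_rot: [1.209, 1.209, -1.209]
contact_force: [-0.0, 0.2, 0.1]
opening: -0.0002
t: 3.38
tool_pos: [0.5239, -0.1203, 0.0932]
tool_rot: [1.209, 1.209, -1.209]
contact_force: [0.1, -0.2, -0.4]
opening: 0.0001
t: 3.55
tool_pos: [0.524, -0.1224, 0.0933]
tool_rot: [1.209, 1.209, -1.209]
contact_force: [-0.5, -0.6, 0.4]
opening: 0.0001
```

```bash
python3 -m crank '[[[0,-0.0015,0,0],[0,-0.0015,0,0]]]'
python3 -m crank '[[[0,-0.0015,0,0],[0,-0.0015,0,0]]]'
```

```text
t: 3.72
tool_pos: [0.5239, -0.1231, 0.0932]
tool_rot: [1.21, 1.211, -1.209]
contact_force: [0.2, 3.8, 0.7]
opening: -0.0
t: 3.88
tool_pos: [0.5239, -0.1232, 0.0931]
tool_rot: [1.212, 1.213, -1.207]
contact_force: [0.1, 7.8, 0.4]
opening: -0.0003
```

Run:
```python
from h import *
o=get_obs();print(o['tool_pos'],o['contact_force'])
p,d,w=cloud("scene");v,u,S=(180,130,100) 
cv2.imwrite(f"pics/scene4.png",cv2.resize(p[v:v+80,u:u+S,::-1],None,fx=7,fy=7,interpolation=0))
```

```text
[ 0.52388995 -0.12324498  0.09306929] [0.08496587 7.84657926 0.35703115]
```

View pics/scene4.png

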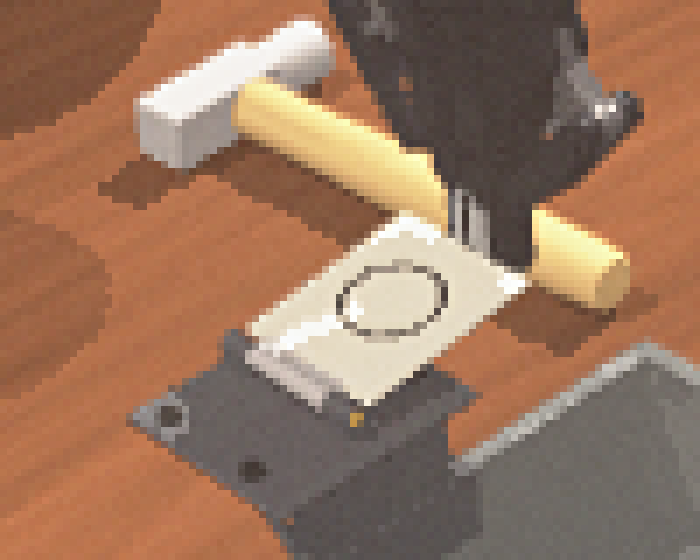

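```bash
python3 -m crank '[[[0,-0.0003,0.003,0],[0,-0.001,0.006,0],[0,-0.001,0.006,0]]]'
python3 - <<'E'
from h import *
p,d,w=cloud("scene");v,u,S=(180,130,100) 
cv2.imwrite(f"pics/scene5.png",cv2.resize(p[v:v+80,u:u+S,::-1],None,fx=7,fy=7,interpolation=0))
E
```

```text
t: 4.18
tool_pos: [0.524, -0.1244, 0.0996]
tool_rot: [1.212, 1.213, -1.207]
contact_force: [0.6, 7.9, 1.5]
opening: -0.0003
```

View pics/scene5.png

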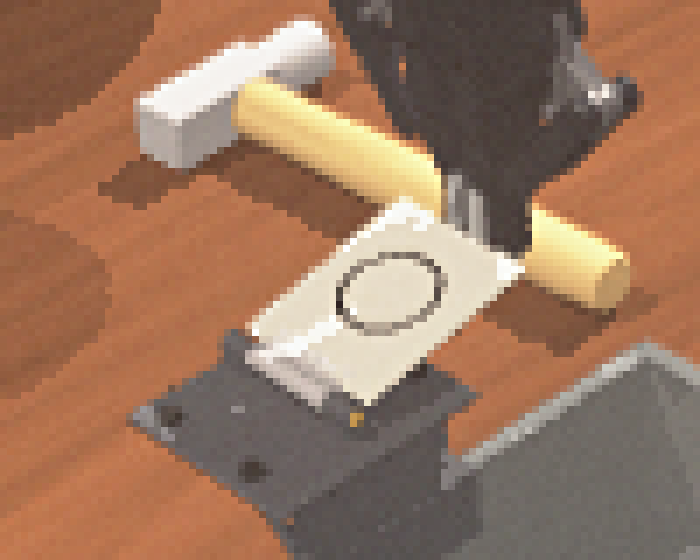

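The flag's edge rises with the finger. I'll keep following the arc.

```bash
python3 -m crank '[[[0,-0.0015,0.006,0],[0,-0.0035,0.012,0],[0,-0.006,0.018,0],[0,-0.006,0.018,0]]]'
```

```text
t: 4.57
tool_pos: [0.5243, -0.1312, 0.1188]
tool_rot: [1.211, 1.211, -1.208]
contact_force: [-1.7, 6.8, 3.1]
opening: 0.0001
```

```bash
python3 -m crank '[[[0,-0.005,0.009,0],[0,-0.0125,0.018,0],[0,-0.021,0.025,0],[0,-0.021,0.025,0]]]'
python3 -m crank '[[[0,-0.006,0.004,0],[0,-0.013,0.006,0],[0,-0.020,0.008,0],[0,-0.020,0.008,0]]]'
python3 - <<'E'
from h import *
p,d,w=cloud("scene");v,u,S=(160,130,100) 
cv2.imwrite(f"pics/scene6.png",cv2.resize(p[v:v+80,u:u+S,::-1],None,fx=7,fy=7,interpolation=0))
E
```

```text
t: 4.9
tool_pos: [0.5251, -0.1549, 0.1445]
tool_rot: [1.209, 1.205, -1.209]
contact_force: [-0.2, 0.2, -0.3]
opening: -0.0001
t: 5.23
tool_pos: [0.5239, -0.1747, 0.1503]
tool_rot: [1.209, 1.208, -1.211]
contact_force: [-0.2, -0.3, -0.2]
opening: -0.0003
```

View pics/scene6.png

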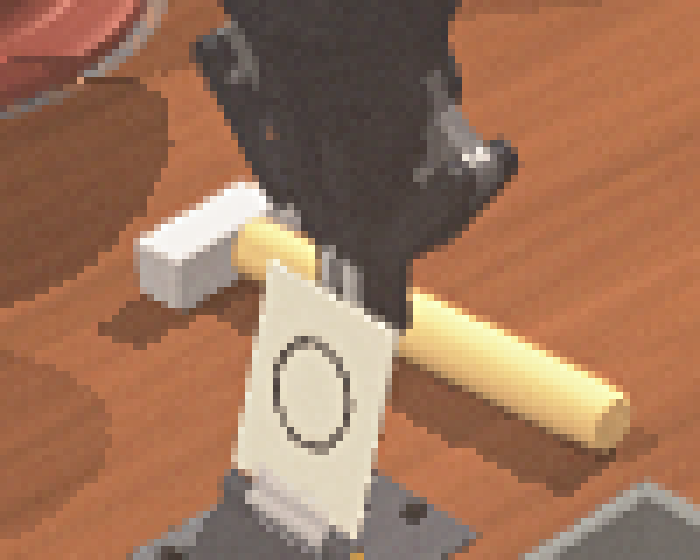

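```bash
python3 -m crank '[[[0,-0.008,0.002,0],[0,-0.016,0.004,0],[0,-0.025,0.005,0],[0,-0.034,0.004,0],[0,-0.043,0.002,0]]]'
python3 -m crank '[[[0,-0.007,-0.003,0],[0,-0.014,-0.008,0],[0,-0.014,-0.008,0]]]'
python3 - <<'E'
from h import *
p,d,w=cloud("scene");v,u,S=(160,130,100) 
cv2.imwrite(f"pics/scene7.png",cv2.resize(p[v:v+80,u:u+S,::-1],None,fx=7,fy=7,interpolation=0))
E
```

```text
t: 5.7
tool_pos: [0.5242, -0.2174, 0.1527]
tool_rot: [1.209, 1.208, -1.209]
contact_force: [1.0, 0.7, -0.6]
opening: -0.0003
t: 5.95
tool_pos: [0.5232, -0.2313, 0.1428]
tool_rot: [1.21, 1.21, -1.211]
contact_force: [-1.3, 0.2, -0.6]
opening: 0.0002
```

View pics/scene7.png

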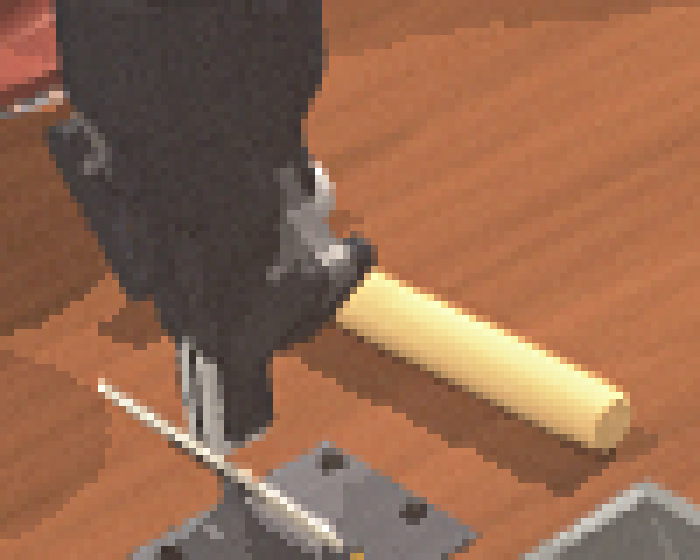

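The flag has passed upright and tilts right, with the tip on its left face. I'll press it down gently.

```bash
python3 -m crank '[[[0,-0.007,-0.004,0],[0,-0.013,-0.009,0],[0,-0.019,-0.016,0],[0,-0.024,-0.025,0],[0,-0.027,-0.032,0]]]'
python3 -m crank '[[[0,0,-0.002,0],[0,0,-0.004,0],[0,0,-0.004,0]]]'
```

```text
t: 6.42
tool_pos: [0.5236, -0.2577, 0.111]
tool_rot: [1.209, 1.21, -1.21]
contact_force: [0.0, 0.2, 0.8]
opening: 0.0
t: 6.67
tool_pos: [0.5236, -0.2569, 0.1076]
tool_rot: [1.209, 1.21, -1.209]
contact_force: [0.8, 0.7, -0.6]
opening: 0.0001
```

```bash
python3 -m crank '[[[0,0,-0.002,0],[0,0,-0.003,0],[0,0,-0.003,0]]]'
python3 -m crank '[[[0,0,-0.001,0],[0,0,-0.001,0]]]'
python3 -m crank '[[[0,0,-0.001,0],[0,0,-0.001,0]]]'
```

```text
t: 6.92
tool_pos: [0.5241, -0.2571, 0.1054]
tool_rot: [1.209, 1.209, -1.209]
contact_force: [0.6, -0.5, 0.7]
opening: 0.0
t: 7.08
tool_pos: [0.524, -0.2571, 0.1044]
tool_rot: [1.209, 1.209, -1.209]
contact_force: [0.1, -0.8, -0.1]
opening: -0.0001
t: 7.25
tool_pos: [0.524, -0.2571, 0.1032]
tool_rot: [1.209, 1.209, -1.209]
contact_force: [-0.4, 0.8, -0.3]
opening: 0.0004
```

```bash
python3 -m crank '[[[0,0,-0.001,0],[0,0,-0.001,0]]]'
python3 -m crank '[[[0,0,0.02,0],[0,0,0.05,0],[0,0,0.09,0],[0,0,0.13,0]]]'
python3 -m crank '[[[-0.03,0.025,0.01,0],[-0.06,0.05,0.01,0],[-0.09,0.08,0.01,0],[-0.12,0.11,0.01,0],[-0.12,0.14,0.01,0]]]'
python3 - <<'E'
from h import *
for n,(u0,u1,v0,v1) in dict(scene=(110,225,200,262),side=(255,290,105,160)).items():
    p,d,w=cloud(n); cv2.imwrite(f"pics/{n}8.png",p[:,:,::-1])
    s=np.zeros(d.shape,bool); s[v0:v1,u0:u1]=1
    hsv=cv2.cvtColor(p,cv2.COLOR_RGB2HSV)
    wh=s&(hsv[...,1]<40)&(hsv[...,2]>185)&(w[...,2]>.085)&(w[...,2]<.13)
    P=w[wh]
    if len(P)>20: print(n,len(P),P.mean(0),np.percentile(P,[2,98],axis=0).round(3).tolist(),np.linalg.svd(P-P.mean(0),full_matrices=False)[2][2])
print(get_obs()['tool_pos'])
E
```

```text
t: 7.42
tool_pos: [0.5239, -0.2571, 0.1021]
tool_rot: [1.209, 1.209, -1.209]
contact_force: [-0.4, 0.5, -0.3]
opening: 0.0
t: 7.75
tool_pos: [0.5231, -0.2566, 0.2323]
tool_rot: [1.209, 1.212, -1.21]
contact_force: [0.6, -0.5, -0.1]
opening: 0.0001
t: 8.17
tool_pos: [0.4006, -0.1162, 0.2417]
tool_rot: [1.21, 1.208, -1.212]
contact_force: [0.8, 1.4, 0.3]
opening: -0.0001
scene 458 [ 0.52688831 -0.25074679  0.10085365] [[0.497, -0.29, 0.098], [0.555, -0.212, 0.104]] [-0.00849261  0.00118817  0.99996323]
side 136 [ 0.52596282 -0.24371874  0.10140971] [[0.498, -0.285, 0.098], [0.554, -0.205, 0.105]] [-0.00471831  0.01739969 -0.99983748]
[ 0.40300948 -0.11433485  0.24236773]
```

View pics/scene8.png

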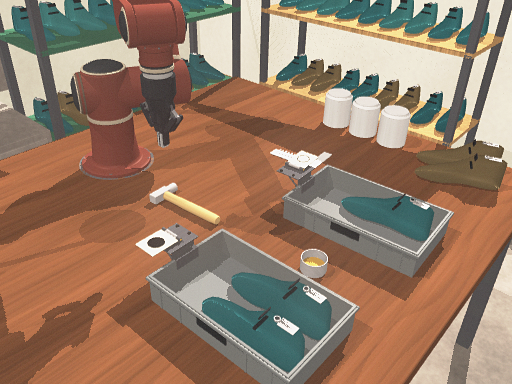

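View pics/side8.png

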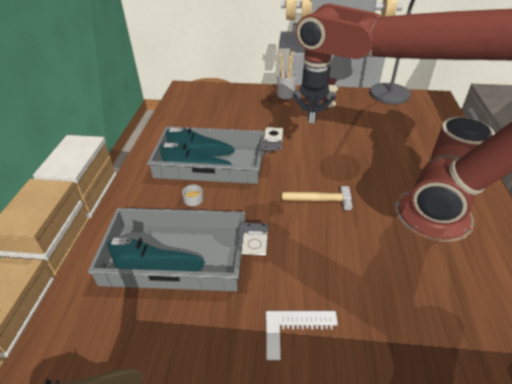

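The flag lies flat to the right with its disc up (scene about (157,242)). Its normal is within about 1° of vertical. The other flag (side (255,243)), hammer, tin, gauge and lasts look unchanged, and the hand is clear.

```bash
python3 -c "
from station import *
print(finish_job())"
```

```text
the job is handed in; nothing more can be done
None
```

I turned the flag on the tray with the pair of lasts (the right-hand one) over its hinge to the right, where it now lies flat with the solid disc on top. The job took about 8.3 s of the 38 s allowed and is handed in; no verdict is reported.

**How it was done:** The tool always points down, so I could not hook a fingertip under the flag. Instead I pressed the closed fingers lightly against its free edge and followed the arc upwards. Past upright, I pressed it down with the tip until it was flat. The highest force I read was about 8 N, against the 30 N limit, though forces were only read at the end of each move.

**Last checks:**
- **Flag:** depth readings from the scene and side cameras show it level to about 1°. The two views differ by 5–7 mm along the flag's length, which does not affect the result.
- **Other items:** the single tray's flag, the lasts, hammer, tin and gauge looked unmoved in both pictures. I judged this by eye and did not measure how far any of them had moved.
- **Hand:** raised and clear, with only sensor noise in the force reading.

No check failed.

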